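Find the open gauge port of a brake by feel and slide the gap gauge home

ROBOT

A 6-joint arm with a two-finger parallel gripper is mounted at the origin on the work surface. World frame = base frame: x ahead of the robot, y to its left, z up, the work surface at z = 0. Lengths are in m, angles in rad, forces in N, time in s.
With the tool pointing down it reaches from about 0.3 to 0.875 m from the base axis. Payload 6.4 kg.
Tool frame: the origin (TCP) lies at the very end of the fingers, on their centre line; the grasp point (between the pads) lies 19 mm behind it; z points along the fingers, y is the line along which they close (so a half turn about z gives the same grasp; the last joint's range is limited). The gripper opens to 85 mm and grips with 20 to 120 N. Pads are 22 mm wide; open, the fingers measure 114 mm over their backs; the gripper's body (76 mm by 85 mm) begins 54 mm behind the grasp point. The pads swing forward as they close: fully open they stand 13 mm farther back than shut.
Start: joints at [0.991, 0.181, 1.607, -0, 1.354, -0.206], TCP at [0.21, 0.535, 0.231] pointing down, gripper open.
Joint ranges: [-2.99, 2.99], [-0.89, 2.07], [0.3, 2.58], [-1.14, 4.28], [0, 2.63], [-3.12, 3.12]. Speed limits (rad/s): [2.57, 2.57, 3.01, 3.14, 3.14, 3.14].

INTERFACE

Orientations are given as a unit quaternion [w, x, y, z].
In Python, from bench import ctrl, camera, calibration, order, outline_of gives the robot as it stands.
- The arm moves only by the tool move_arm, never from a script. Its argument "series" is a list that holds one entry, the list of rows, each a list of 5 numbers: the opening, from 0 (shut) to 1 (fully open), then the shift along the tool's x, y, z in mm, then the turn about the tool's z in rad. A call has exactly 10 rows; each row is the pose to reach, as a shift and turn from the pose commanded when the call began, along the tool's axes at that moment; what a row does not reach only later rows make up. A row lasts 1/12 s, in which the tool goes at most 41.7 mm and 7.16 degrees, less where a joint would pass 70% of its speed; a pose out of reach is approached as far as the arm can. A call with a gripper value outside its range is refused whole. The fingers move at their own pace and stop on an object; the grip force is fixed at half the most. Time passes only in rows, so rows that repeat a pose let the fingers close, or fill a call up. It gives the time, the measured TCP pose, the force, the opening and the grip force at its end, in the units of the state.
- ctrl.get_obs(): the state, without advancing time (a new reading comes with each control period).
- camera(name): name is "scene" or "top" or "wrist"; returns (picture, depth): 480x640x3 uint8, blue, green, red; 480x640 float32, m along the optical axis (not along the pixel's ray), 0 where there is no reading.
- calibration(name): a dict with "intrinsics" (3x3 intrinsics, pixels), "rvec" (rotation vector, rad) and "tvec" (3), from world to camera coordinates, as OpenCV has them. Camera axes: x right, y down, z forward; pixel columns grow to the right and rows downward; lengths in m; the calibration is good to about 2 mm. A picture is of the moment at which its call begins: read the wrist's pose just before it. calibration takes no time and is no camera call; for the wrist camera it gives the pose at the moment of the call.
- order.hand_in(): hands the job in; it is judged then, once.
Trained networks look in the newest picture that a camera, given by its name, has taken for a name from the list of things; names that differ only in an ending like _2 or _b are one class to them, and where a whole thing is asked for, a point or a joint stands for the part that bears it (a point fixed in the world has none). Each returns a list of dicts, best first, with "conf" (0 to 1); they miss things now and then, are a little off and sometimes report something else, mostly with a low value. They report only what shows in the picture. A call takes as long as a camera call. They do not tell look-alikes from the thing itself.
- outline_of(target, camera): "region" (480x640 bool, what is visible of it) and "bbox" ([centre column, centre row, width, height] in pixels, round what is visible of it).
The state is a dict: "time_s": time; "q": joint angles; "dq": joint speeds; "joint_efforts": joint torques, N m; "eef_pos": TCP position; "eef_rot": TCP orientation; "wrist_force": force on the tool from outside, world axes, zero at the start; "torque": the same for the moment, N m; "opening": opening from 0.0 (shut) to 1.0 (fully open); "grasp_force": force on a finger pad.
Only numpy, scipy, OpenCV 4.12 (cv2) and the standard library are available. Lean on these libraries where they do the work, as an engineer would, in place of code of your own. Each camera call takes 0.05 s, during which the arm holds its last target. There are 200 camera calls.

TASK

One of the three low ports round the foot of the upright brake lets the flat gap gauge go all the way in; behind the others a ring inside the brake stops it part way. Feel out which port is open, gently and without forcing the blade, then slide the gauge fully home there, until its shoulders meet the port, and leave it lying in place. Leave the jar, the carton and the bearing where they are.

Things in the scene. Friction and masses are not known exactly. Their poses are not given: they have to be found in the camera images.
- gauge: loose steel T-shaped gap gauge, 0.25 kg, flat on the surface plate (whose top is at z = 20 mm). Origin: centre of the underside of its bar handle; x along the blade to the tip, z up. Handle: 12 mm thick (x), 100 wide (y), 32 high. Blade: 3 mm thick, 60 wide to x = 62 mm, where the square shoulders are; then a tongue 29 wide to x = 107 mm, narrowed to 21 over its last 4 mm
- gauge_tip (a point): middle of the tongue's tip, on the underside of the gauge, at x = 107 mm of the gauge; same axes
- brake: fixed brake standing upright on the surface plate: round drum, aluminium head and foot with a copper coil between, radius 96 mm at the foot, 90 at the toothed head (85 to 107 mm up), 137 mm high. Origin: on its axis, at plate level; x points away from the middle port, where a black terminal box juts out. A ring with one gap stands at any angle inside the foot; it is hidden and does not turn
- port0: one of three alike fixed bosses on the brake's foot, 32 degrees apart: 52 mm wide, 26 high, flat front 108 mm from the brake's axis, with a slot right on the plate, 36 wide, 6.5 high. Origin: centre of the slot's mouth at plate level; x points into the slot, z up. A closed slot stops the tip 16 to 24 mm in; in the open one the gauge is home with its tip 45 mm in. Right-hand port, seen looking in
- port1: the middle port; like port0
- port2: the left-hand port, seen looking in; like port0
- grease: bystander: jar with a black cap, 64 mm in diameter, 85 mm high, on the plate; origin under its centre
- carton: bystander: closed cardboard carton 90 x 150 x 50 mm, on the plate; origin under its centre
- bearing: bystander: steel ring 72 mm in outer diameter, 20 mm high, on the plate; origin under its centre
Mind the look-alikes: they are no part of the job. What is shaped like the gauge but black is not meant.

How it is judged:
At the end, for the whole second after the job is handed in: The gauge lies flat and at rest on the plate, its tongue in the open port, with its tip at least 42.5 mm in (fully home is 45 mm), within 7 mm of the slot's middle and 0.16 rad of its direction (((x of gauge_tip in the frame of port0 above 0.0425 m and y of gauge_tip in the frame of port0 between -0.007 and 0.007 m and angle between the x axis of gauge and the x axis of port0, either way round below 0.16 rad) or (x of gauge_tip in the frame of port1 above 0.0425 m and y of gauge_tip in the frame of port1 between -0.007 and 0.007 m and angle between the x axis of gauge and the x axis of port1, either way round below 0.16 rad) or (x of gauge_tip in the frame of port2 above 0.0425 m and y of gauge_tip in the frame of port2 between -0.007 and 0.007 m and angle between the x axis of gauge and the x axis of port2, either way round below 0.16 rad)) and linear speed of gauge below 0.01 m/s and angle between gauge's own z axis and vertical below 0.06 rad and height (world z) of gauge below 0.025 m); the robot touches nothing.
It fails at once if the gauge is forced: it presses on the brake, a port or the ring inside with more than 30 N (contact force between gauge and brake above 30 N).
It fails at once if the grease is moved more than 20 mm (distance of grease from where it was at the start of the episode above 0.02 m).
It fails at once if the carton is moved more than 20 mm (distance of carton from where it was at the start of the episode above 0.02 m).
It fails at once if the bearing is moved more than 20 mm (distance of bearing from where it was at the start of the episode above 0.02 m).
It also fails if it takes over 64 s, if anything falls off the work surface, if the arm or the gripper's body presses on something with over 40 N, if the wrist force passes 120 N, or if a joint passes its speed limit or range.

## Working session

There is one attempt and no reset: what is moved stays moved. The work goes in short steps, Python scripts to look and compute and a tool call to move; the robot and the scene stay as the last step left them, time stands still between calls to the robot, and variables do not carry over. Pictures are saved under pics/ and viewed, at most 10 in all, crops included, and the job is handed in when it is done.

Besides the shell and the picture viewer there is one more tool, called after "Emit:" as a command line: name --argument value ..., lists and objects as JSON in quotes. move_arm: Moves the arm, as the interface text tells. Its arguments: {"type":"object","properties":{"series":{"type":"array","items":{"type":"array","items":{"type":"array","items":{"type":"number"}}}}},"required":["series"]}

```bash
ls; mkdir -p pics; cat > h.py <<'E'
import numpy as np, cv2
from bench import ctrl, camera, calibration, order, outline_of
def cal(n):
    c=calibration(n); return np.array(c["intrinsics"]),cv2.Rodrigues(np.array(c["rvec"],float))[0],np.array(c["tvec"],float).ravel()
def cloud(n,d):
    K,R,t=cal(n); v,u=np.mgrid[0:480,0:640]
    p=np.stack([(u-K[0,2])/K[0,0]*d,(v-K[1,2])/K[1,1]*d,d],-1)
    return (p-t)@R   # world
def onz(n,u,v,z):
    K,R,t=cal(n); r=R.T@np.array([(u-K[0,2])/K[0,0],(v-K[1,2])/K[1,1],1]); c=-R.T@t
    return c+r*(z-c[2])/r[2]
def proj(n,P):
    K,R,t=cal(n); q=(np.atleast_2d(P)@R.T+t)@K.T; return q[:,:2]/q[:,2:]
E
python3 - <<'E'
from h import *
for n in("top","scene"):
    im,d=camera(n); cv2.imwrite(f"pics/{n}0.png",im); P=cloud(n,d)
    for o in("gauge","brake","port1","grease","carton","bearing"):
        for r in outline_of(o,n)[:4]:
            m=r["region"]&(d>0); q=P[m]
            print(n,o,round(r["conf"],2),np.round(r["bbox"]),np.round(np.median(q,0),3) if len(q) else 0)
print(ctrl.get_obs())
E
```

```text
pics
top gauge 0.71 [432. 379.  52.  58.] [ 0.214 -0.317  0.003]
top brake 0.79 [198. 176. 116.  96.] [0.635 0.191 0.126]
top port1 0.73 [247. 199.  14.  29.] [0.611 0.112 0.043]
top port1 0.71 [251. 174.   8.  23.] [0.667 0.106 0.044]
top port1 0.58 [239. 153.  22.  21.] [0.718 0.13  0.044]
top grease 0.56 [357. 122.  26.  39.] [ 0.78  -0.137  0.101]
top grease 0.25 [393. 173.  34.  32.] [ 0.671 -0.222  0.038]
top carton 0.58 [446. 246.  67.  78.] [ 0.504 -0.328  0.068]
top bearing 0.69 [395. 175.  33.  31.] [ 0.672 -0.22   0.038]
scene gauge 0.78 [264. 124.  39.  34.] [ 0.227 -0.31   0.007]
scene gauge 0.7 [277. 228.  44.  53.] [ 0.507 -0.167  0.023]
scene brake 0.59 [451. 308. 130. 111.] [0.682 0.203 0.125]
scene port1 0.68 [400. 337.  20.  29.] [0.725 0.134 0.043]
scene port1 0.67 [397. 290.  13.  16.] [0.627 0.109 0.044]
scene port1 0.62 [391. 314.  12.  27.] [0.676 0.107 0.044]
scene grease 0.86 [252. 336.  38.  43.] [ 0.808 -0.133  0.098]
scene carton 0.71 [212. 204.  48.  64.] [ 0.525 -0.326  0.068]
scene bearing 0.75 [235. 284.  33.  40.] [ 0.68  -0.22   0.038]
{'time_s': 0.7, 'q': array([ 9.90713008e-01,  1.80789233e-01,  1.60700419e+00, -8.32523601e-06,
        1.35379856e+00, -2.06323329e-01]), 'dq': array([ 3.45852814e-04, -4.10829445e-05,  8.36775865e-04,  3.48607495e-04,
        4.13750949e-04, -6.59923094e-04]), 'joint_efforts': array([ 6.42421364e-04, -4.44707072e+01, -3.51624119e+01, -2.34475747e-04,
        6.20527571e-04,  2.85918054e-05]), 'eef_pos': array([0.20994885, 0.535314  , 0.23129249]), 'eef_rot': array([ 3.88255668e-06,  1.85793242e-01,  9.82588862e-01, -1.24946751e-06]), 'wrist_force': array([-0.50389473,  0.46815177, -0.11798205]), 'torque': array([-0.07061446, -0.05740061,  0.0040865 ]), 'grasp_force': 0.0, 'opening': 0.9965413544869862}
```

View pics/top0.png

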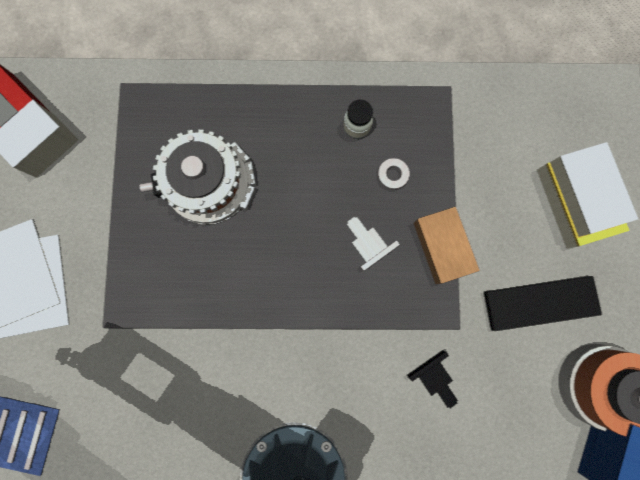

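```bash
python3 - <<'E'
from h import *
im=cv2.imread("pics/scene0.png"); c=im[90:390,190:540]; cv2.imwrite("pics/scene_c.png",cv2.resize(c,(700,600),interpolation=cv2.INTER_CUBIC))
E
```

```text
(no output)
```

View pics/scene_c.png

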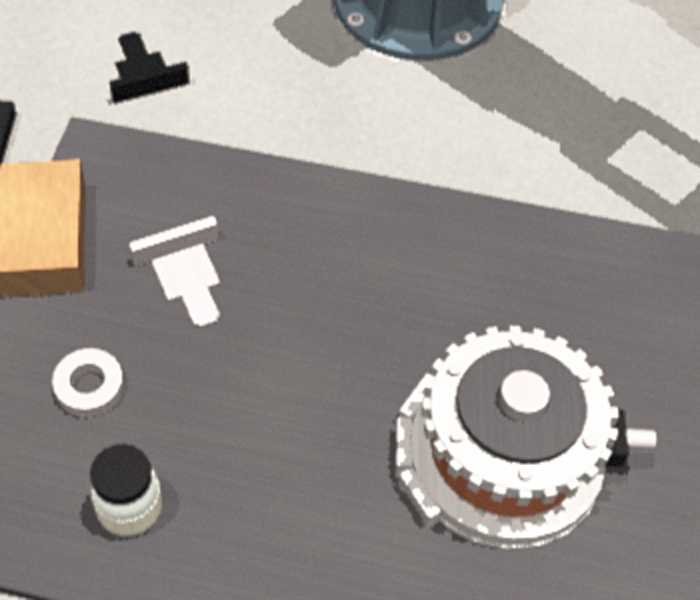

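Top picture: candidates for the gauge are the white T at (370,243) on the plate and the black T at (433,378) off it. I choose the white one; in the scene crop it is steel-white, with a bar and a stepped blade pointing away from the carton. The three ports are on the brake's right side at (247,199), (251,174), (239,153), with the terminal box on the left. The jar is at (357,120), the bearing at (394,173) and the carton at (447,246).

```bash
python3 - <<'E'
from h import *
for n in("top","scene"):
    im,d=camera(n); P=cloud(n,d); g=im.min(2)
    x,y,z=P[...,0],P[...,1],P[...,2]
    box=(x>.42)&(x<.62)&(y>-.25)&(y<-.08)&(g>110)&(d>0)
    H=P[box&(z>.044)]; B=P[box&(z<.032)]
    print(n,"handle",H.mean(0),len(H),cv2.minAreaRect(H[:,:2].astype(np.float32)*1000)); print("blade",B.mean(0),len(B),cv2.minAreaRect(B[:,:2].astype(np.float32)*1000))
    br=(x>.5)&(x<.82)&(y>.05)&(y<.36)&(d>0)
    T=P[br&(z>.118)&(z<.137)][:,:2].astype(np.float32); print("head",len(T),cv2.minEnclosingCircle(T))
    S=P[br&(z>.150)][:,:2].astype(np.float32); print("top",len(S),cv2.minEnclosingCircle(S), P[br][:,2].max())
    for r in outline_of("port1",n)[:3]:
        m=r["region"]&(d>0)&(z>.041)&(z<.050); Q=P[m]; print("port",r["conf"],len(Q),Q.mean(0),cv2.minAreaRect(Q[:,:2].astype(np.float32)*1000))
E
```

```text
top handle [ 0.48272046 -0.18705095  0.0503165 ] 240 ((483.00982666015625, -187.39376831054688), (11.98062515258789, 99.21055603027344), 36.321189880371094)
blade [ 0.52167116 -0.16016492  0.02135442] 943 ((530.668701171875, -166.63880920410156), (115.1905517578125, 92.00102233886719), 36.10887908935547)
head 3528 ((0.650550127029419, 0.20686441659927368), 0.09117614477872849)
top 363 ((0.6504912376403809, 0.2061924785375595), 0.02213801071047783) 0.15906174963837577
port 0.45 128 [0.61417851 0.11186118 0.04467825] ((614.1229858398438, 112.24229431152344), (14.925288200378418, 50.88838195800781), 69.34296417236328)
scene handle [ 0.48656347 -0.18711462  0.04975249] 262 ((485.5657043457031, -186.7987060546875), (17.614490509033203, 99.77470397949219), 35.663414001464844)
blade [ 0.52389902 -0.16123085  0.01951763] 4045 ((519.9910888671875, -165.03146362304688), (199.97677612304688, 169.86685180664062), 0.01083757821470499)
head 4227 ((0.6524434685707092, 0.20784257352352142), 0.09198696166276932)
top 419 ((0.6519722938537598, 0.20669467747211456), 0.02372574992477894) 0.16145605605922833
port 0.77 166 [0.72271279 0.13310131 0.0445886 ] ((721.9805297851562, 133.4361572265625), (52.37980270385742, 14.955974578857422), 43.7483024597168)
port 0.77 150 [0.6732001  0.10802062 0.04434663] ((675.001708984375, 108.54855346679688), (59.97509765625, 12.353311538696289), 10.733098983764648)
port 0.61 65 [0.62874847 0.10781907 0.04461445] ((627.5967407226562, 108.71263122558594), (10.607274055480957, 31.664196014404297), 71.40300750732422)
```

Gauge: handle centre about (0.484,-0.187), heading 36°. Brake axis about (0.6515,0.2065), with port headings of roughly 133.5°, 101.5° and 69.5°. Sizes and heights match the description, so I'm moving above the handle.

Emit:
move_arm --series '[[[1,-519,-572,90,0.569],[1,-519,-572,90,0.569],[1,-519,-572,90,0.569],[1,-519,-572,90,0.569],[1,-519,-572,90,0.569],[1,-519,-572,90,0.569],[1,-519,-572,90,0.569],[1,-519,-572,90,0.569],[1,-519,-572,90,0.569],[1,-519,-572,90,0.569]]]'

```text
time_s: 1.73
eef_pos: [0.3573, 0.1466, 0.1833]
eef_rot: [0.001, 0.454, 0.891, 0.0]
wrist_force: [1.2, -0.2, 0.4]
opening: 0.997
grasp_force: 0.0
```

Emit:
move_arm --series '[[[0.7,-344,-94,43,0],[0.7,-344,-94,43,0],[0.7,-344,-94,43,0],[0.7,-344,-94,43,0],[0.7,-344,-94,43,0],[0.7,-344,-94,43,0],[0.7,-344,-94,43,0],[0.7,-344,-94,43,0],[0.7,-344,-94,43,0],[0.7,-344,-94,43,0]]]'

```text
time_s: 2.57
eef_pos: [0.4843, -0.1902, 0.1399]
eef_rot: [0.001, 0.456, 0.89, -0.001]
wrist_force: [-0.3, 0.5, -0.1]
opening: 0.698
grasp_force: 0.0
```

```bash
cat >> h.py <<'E'
def tool():
    o=ctrl.get_obs(); w,a,b,c=o["eef_rot"]; from scipy.spatial.transform import Rotation as Ro
    return np.array(o["eef_pos"]),Ro.from_quat([a,b,c,w]).as_matrix(),o
def to(tx,ty,tz,hd):  # tool shift (mm) and turn for tool y heading hd (deg)
    p,R,o=tool(); h=np.degrees(np.arctan2(R[1,1],R[0,1])); s=R.T@(np.array([tx,ty,tz])-p)*1000
    t=np.radians((h-hd+180)%360-180); print("at",p.round(4),"head",round(h,2),"shift",s.round(1),"turn",round(t,3),"t",o["time_s"],"F",o["wrist_force"].round(1))
E
python3 - <<'E'
from h import *
p,R,o=tool(); im,d=camera("wrist"); P=cloud("wrist",d); cv2.imwrite("pics/w1.png",im)
z=P[...,2];g=im.min(2)
m=(d>0)&(g>100)&(np.linalg.norm(P[...,:2]-[.484,-.187],axis=-1)<.12)
H=P[m&(z>.044)&(z<.06)]; B=P[m&(z<.032)&(z>.0205)]
for Q in(H,B): print(len(Q),Q.mean(0),cv2.minAreaRect(Q[:,:2].astype(np.float32)*1000))
to(.484,-.187,.024,36)
E
```

```text
2132 [ 0.47902917 -0.18106894  0.05109195] ((501.8101806640625, -208.37696838378906), (17.26764488220215, 164.1079864501953), 39.96028518676758)
8605 [ 0.50593116 -0.14602002  0.02196995] ((491.56207275390625, -162.90411376953125), (203.42019653320312, 197.4053955078125), 17.21922492980957)
at [ 0.4833 -0.1876  0.1397] head 35.78 shift [1.000e-01 9.000e-01 1.157e+02] turn -0.004 t 2.6167 F [-0.6  0.9  0.5]
```

View pics/w1.png

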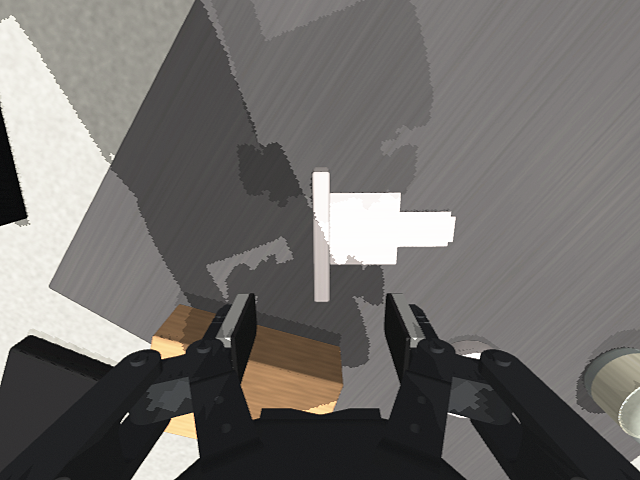

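The wrist view shows the steel T: handle top from (321,168) to (321,302), tongue tip at (455,230). It is aligned with the tool, and the carton is at (250,370), clear of it.

```bash
python3 - <<'E'
from h import *
a=onz("wrist",321.5,168,.052);b=onz("wrist",321.5,302,.052);t=onz("wrist",455,229,.023)
print(a,b,(a+b)/2,np.linalg.norm(a-b),np.degrees(np.arctan2(*(a-b)[:2]*[-1,1])),t,np.linalg.norm(t-(a+b)/2))
c=(a+b)/2; print(np.degrees(np.arctan2(t[1]-c[1],t[0]-c[0]))); to(c[0],c[1],.026,36)
E
```

```text
[ 0.45070766 -0.141651    0.052     ] [ 0.50994095 -0.22383544  0.052     ] [ 0.4803243  -0.18274322  0.052     ] 0.10130579598428983 35.781655531466775 [ 0.56804652 -0.12043621  0.023     ] 0.11143765784819201
35.38527405764513
at [ 0.4833 -0.1876  0.1397] head 35.78 shift [  5.7   0.5 113.7] turn -0.004 t 2.6167 F [-0.6  0.9  0.5]
```

Emit:
move_arm --series '[[[0.7,4,0.5,40,0],[0.7,4,0.5,80,0],[0.7,4,0.5,105,0],[0.7,4,0.5,113.5,0],[0.5,4,0.5,113.5,0],[0.0,4,0.5,113.5,0],[0,4,0.5,113.5,0],[0,4,0.5,113.5,0],[0,4,0.5,113.5,0],[0,4,0.5,113.5,0]]]'

```text
time_s: 3.45
eef_pos: [0.4826, -0.1826, 0.029]
eef_rot: [0.002, 0.454, 0.891, -0.0]
wrist_force: [-1.6, 0.9, 6.3]
opening: 0.129
grasp_force: 59.9
```

Emit:
move_arm --series '[[[0,0,0,-8,0],[0,10,20,-9,-0.1],[0,25,50,-9,-0.2],[0,40,80,-9,-0.3],[0,55,110,-9,-0.4],[0,70,140,-9,-0.5],[0,80,158,-9,-0.585],[0,80,158,-9,-0.585],[0,80,158,-9,-0.585],[0,80,158,-9,-0.585]]]'

```text
time_s: 4.28
eef_pos: [0.5616, -0.0244, 0.0359]
eef_rot: [-0.0, 0.178, 0.984, -0.0]
wrist_force: [-0.6, -0.1, -3.6]
opening: 0.128
grasp_force: 59.1
```

```bash
python3 - <<'E'
from h import *
p,R,o=tool(); print(p,o["wrist_force"],o["opening"])
for n in("wrist","top"):
    im,d=camera(n); cv2.imwrite(f"pics/{n}2.png",im)
im=cv2.imread("pics/top2.png")[120:290,170:380]
w=cv2.imread("pics/wrist2.png"); cv2.imwrite("pics/c2.png",np.hstack([cv2.resize(w,(400,300)),cv2.resize(im,(370,300))]))
to(.566,-.023,.035,69.5)
E
```

```text
[ 0.56156574 -0.02435285  0.03586747] [-0.5974064  -0.09738074 -3.56685668] 0.1277181650158637
at [ 0.5615 -0.025   0.0357] head 69.38 shift [-3.5  3.5  0.7] turn -0.002 t 4.3833 F [-0.1 -0.4 -3.1]
```

View pics/wrist2.png

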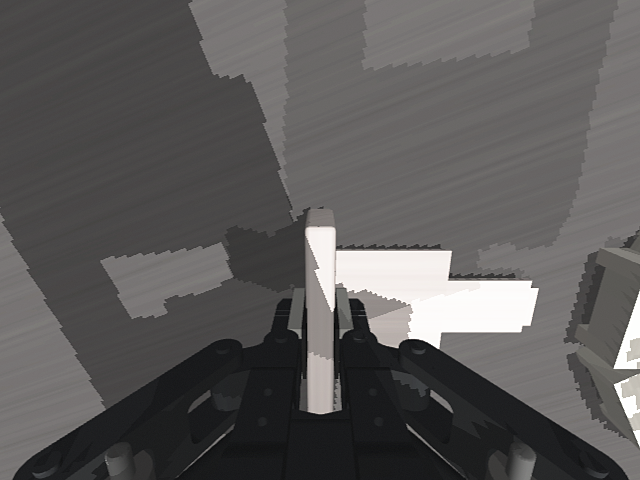

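```bash
python3 - <<'E'
from h import *
n="wrist"; im,d=camera(n); P=cloud(n,d); p,R,o=tool()
z=P[...,2]; g=im.min(2)
for q in((537,307),(532,333),(537,282),(450,281),(451,250),(336,250)):
    w=onz(n,*q,.030); print(q,w.round(4),"tool",((R.T@(w-p))*1000).round(1),"depth z",P[q[1],q[0]-4].round(4))
m=(d>0)&(z>.041)&(z<.050)&(P[...,1]>.07)
Q=P[m];print(len(Q),Q.mean(0), cv2.boxPoints(cv2.minAreaRect(Q[:,:2].astype(np.float32)*1000)))
r,c=np.where(m); print(c.min(),c.max(),r.min(),r.max())
# top view
im,d=camera("top");P=cloud("top",d);z=P[...,2];g=im.min(2)
m=(d>0)&(g>110)&(z>.022)&(z<.036)&(P[...,0]>.5)&(P[...,0]<.66)&(P[...,1]>-.03)&(P[...,1]<.1)
Q=P[m]; print("top tongue",len(Q),Q.mean(0)); 
u=np.array([np.cos(np.radians(69.4)),np.sin(np.radians(69.4))]); v=np.array([u[1],-u[0]])
s=(Q[:,:2]-p[:2])@u; l=(Q[:,:2]-p[:2])@v; print(s.min(),s.max())
for a in np.arange(.02,.115,.01):
    k=(s>a)&(s<a+.01)
    if k.any(): print(round(a,2),k.sum(),l[k].min().round(4),l[k].max().round(4))
# port tops in top view
for r in outline_of("port1","top")[:3]:
    m=r["region"]&(d>0)&(z>.042)&(z<.049); Q=P[m]
    if len(Q): print("port",r["conf"],len(Q),cv2.boxPoints(cv2.minAreaRect(Q[:,:2].astype(np.float32)*1000)).round(1).tolist())
E
```

```text
(537, 307) [0.6025 0.0747 0.03  ] tool [ -3.2 107.8   5.7] depth z [0.6029 0.0735 0.0285]
(532, 333) [0.6166 0.0698 0.03  ] tool [-18.2 108.3   5.7] depth z [0.6245 0.0722 0.0202]
(537, 282) [0.5888 0.0769 0.03  ] tool [ 10.4 105.1   5.7] depth z [0.5949 0.08   0.02  ]
(450, 281) [0.5734 0.0376 0.03  ] tool [11.  62.9  5.7] depth z [0.5731 0.036  0.0292]
(451, 250) [0.5579 0.0419 0.03  ] tool [26.9 61.5  5.7] depth z [0.5586 0.0408 0.0272]
(336, 250) [ 0.5389 -0.0086  0.03  ] tool [27.   7.5  5.7] depth z [ 0.5284 -0.0078  0.0582]
3010 [0.63680404 0.10361597 0.04436588] [[587.2027   99.45339]
 [696.14496  90.67095]
 [697.38153 106.00985]
 [588.4393  114.79229]]
608 639 265 447
top tongue 242 [0.56961929 0.0309254  0.02854776]
0.008920638914976194 0.0927563562672381
0.02 18 -0.0258 -0.0174
0.03 24 -0.0258 -0.0121
0.04 38 -0.026 -0.0051
0.05 47 -0.0257 -0.0009
0.06 26 -0.0252 0.0007
0.07 26 -0.0106 0.0039
0.08 36 -0.0105 0.0079
0.09 9 -0.0098 0.006
port 0.5 107 [[690.2000122070312, 119.30000305175781], [699.5999755859375, 107.0999984741211], [745.2999877929688, 142.39999389648438], [735.9000244140625, 154.60000610351562]]
```

```bash
python3 - <<'E'
from h import *
from scipy.optimize import minimize
for n in("top","scene","wrist"):
    im,d=camera(n); P=cloud(n,d)
    dz=cv2.morphologyEx(P[...,2].astype(np.float32),cv2.MORPH_GRADIENT,np.ones((3,3)))
    z=P[...,2]
    r0=np.hypot(P[...,0]-.651,P[...,1]-.2065)
    m=(d>0)&(z>.040)&(z<.049)&(r0>.097)&(r0<.128)&(P[...,1]<.2)
    Q=P[m][:,:2]
    def lat(v):
        c=v[:2];D=Q-c; best=None
        for a in np.radians(np.array([-32,0,32])+v[2]):
            u=np.array([np.cos(a),np.sin(a)]); rr=D@u; ll=D@np.array([-u[1],u[0]])
            # distance outside boss rectangle
            e=np.hypot(np.maximum(np.maximum(rr-.108,.09-rr),0),np.maximum(abs(ll)-.026,0)); best=e if best is None else np.minimum(best,e)
        return best
    # add prior on the axis from the head circle; boss must be tight: grid scan of angle
    A=np.degrees(np.arctan2(Q[:,1]-.2065,Q[:,0]-.651)); h,e=np.histogram(A,np.arange(-130,-20,3))
    print(n,len(Q),dict(zip(e[:-1].tolist(),h.tolist())))
    for c in((.651,.2065),):
        cs=[(np.mean(lat((*c,a))**2)*1e6,a) for a in np.arange(-90,-66,.5)]; print(sorted(cs)[:3])
    f=minimize(lambda v:np.mean(lat((v[0],v[1],v[2]*1000))**2)*1e6+ ((v[0]-.651)**2+(v[1]-.2065)**2)*1e4,[.651,.2065,-.0785],method="Nelder-Mead"); print(f.x,f.fun)
E
```

```text
top 229 {-130: 0, -127: 1, -124: 1, -121: 0, -118: 0, -115: 0, -112: 0, -109: 0, -106: 2, -103: 1, -100: 3, -97: 4, -94: 5, -91: 8, -88: 11, -85: 11, -82: 13, -79: 12, -76: 11, -73: 12, -70: 11, -67: 12, -64: 7, -61: 11, -58: 11, -55: 10, -52: 11, -49: 11, -46: 13, -43: 10, -40: 12, -37: 10, -34: 5, -31: 0, -28: 0, -25: 0}
[(np.float64(0.004143981416362465), np.float64(-79.0)), (np.float64(0.006419068889096014), np.float64(-79.5)), (np.float64(0.035866195545497845), np.float64(-78.5))]
[ 0.65103421  0.20645323 -0.07917751] 0.0021068399013407266
scene 446 {-130: 0, -127: 2, -124: 6, -121: 4, -118: 8, -115: 10, -112: 10, -109: 13, -106: 13, -103: 11, -100: 18, -97: 11, -94: 10, -91: 12, -88: 16, -85: 13, -82: 13, -79: 10, -76: 16, -73: 15, -70: 15, -67: 17, -64: 8, -61: 16, -58: 22, -55: 17, -52: 18, -49: 17, -46: 21, -43: 18, -40: 16, -37: 18, -34: 20, -31: 0, -28: 1, -25: 2}
[(np.float64(12.607156913335302), np.float64(-69.0)), (np.float64(12.622050968763574), np.float64(-69.5)), (np.float64(12.664734144746697), np.float64(-68.5))]
[ 0.65122749  0.20938529 -0.06964686] 11.558133857150294
wrist 3414 {-130: 0, -127: 11, -124: 70, -121: 118, -118: 164, -115: 191, -112: 231, -109: 253, -106: 285, -103: 309, -100: 294, -97: 77, -94: 433, -91: 217, -88: 189, -85: 165, -82: 135, -79: 102, -76: 78, -73: 52, -70: 31, -67: 9, -64: 0, -61: 0, -58: 0, -55: 0, -52: 0, -49: 0, -46: 0, -43: 0, -40: 0, -37: 0, -34: 0, -31: 0, -28: 0, -25: 0}
[(np.float64(0.012085799500012645), np.float64(-79.5)), (np.float64(0.03073119677627731), np.float64(-80.0)), (np.float64(0.034131501214239635), np.float64(-79.0))]
[ 0.65090499  0.20608276 -0.0794572 ] 0.0060545880164504465
```

```bash
cat >> h.py <<'E'
AX=np.array([.651,.2063]); HD={0:132.7,1:100.7,2:68.7}; OFF=np.array([-.0037,.1075])
def ports(k,s,z=.0302,off=OFF):  # tool shift to bring the tip s mm into port k
    a=np.radians(HD[k]); y=np.array([np.cos(a),np.sin(a)]); x=np.array([-y[1],y[0]])
    t=AX-(.108-s/1000)*y-off[0]*x-off[1]*y; to(t[0],t[1],z,HD[k])
def tip():
    p,R,o=tool(); w=p+R@np.array([*OFF,0])
    for k in HD:
        a=np.radians(HD[k]); y=np.array([np.cos(a),np.sin(a)]); D=w[:2]-AX
        print(k,"in",round((D@y+.108)*1000,1),"left",round(D@np.array([-y[1],y[0]])*1000,1),"ang",round(np.degrees(np.arctan2(R[1,1],R[0,1]))-HD[k],2))
    print(p.round(4),o["wrist_force"].round(1),o["torque"].round(2),o["opening"],o["time_s"])
E
python3 -c "
from h import *
tip(); ports(2,-5);ports(2,10)"
```

```text
0 in 43.9 left 124.5 ang -63.27
1 in -12.4 left 71.6 ang -31.27
2 in -32.0 left -3.0 ang 0.73
[ 0.5617 -0.0246  0.0356] [ 0.5  0.4 -3.1] [-0.09 -0.03 -0.05] 0.12666901097086075 4.6833
at [ 0.5617 -0.0246  0.0356] head 69.43 shift [ 4.1 27.1  5.4] turn 0.013 t 4.6833 F [ 0.5  0.4 -3.1]
at [ 0.5617 -0.0246  0.0356] head 69.43 shift [ 3.9 42.1  5.4] turn 0.013 t 4.6833 F [ 0.5  0.4 -3.1]
```

Emit:
move_arm --series '[[[0,4,5,2,0.013],[0,4,10,4.5,0.013],[0,4,15,4.5,0.013],[0,4,20,4.5,0.013],[0,4,24,4.5,0.013],[0,4,27,4.5,0.013],[0,4,27,4.5,0.013],[0,4,27,4.5,0.013],[0,4,27,4.5,0.013],[0,4,27,4.5,0.013]]]'

```text
time_s: 5.52
eef_pos: [0.5676, 0.0024, 0.0311]
eef_rot: [0.0, 0.184, 0.983, -0.0]
wrist_force: [-0.1, -0.2, -2.6]
opening: 0.128
grasp_force: 59.2
```

```bash
python3 - <<'E'
from h import *
tip(); n="wrist"; im,d=camera(n); P=cloud(n,d); cv2.imwrite("pics/w3.png",im[180:480,340:640].repeat(2,0).repeat(2,1))
E
```

```text
0 in 58.6 left 101.4 ang -63.96
1 in 12.4 left 59.8 ang -31.96
2 in -4.7 left 0.0 ang 0.04
[0.5676 0.0024 0.0311] [-0.1 -0.2 -2.6] [-0.1   0.05  0.01] 0.12827395561087676 5.5167
```

View pics/w3.png

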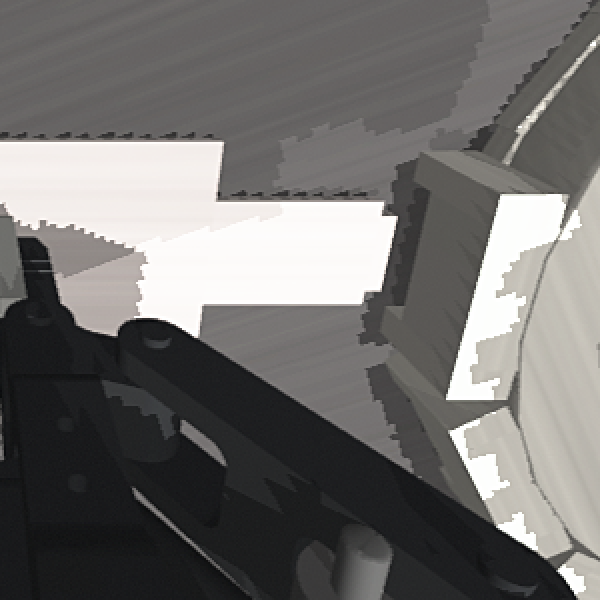

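The tip at crop (390,250) faces the slot, which spans (428,185) to (400,310), and is centred. I'll enter gently to 12 mm.

Emit:
move_arm --series '[[[0,0,2,0,0],[0,0,4,0,0],[0,0,6,0,0],[0,0,8,0,0],[0,0,10,0,0],[0,0,12,0,0],[0,0,14,0,0],[0,0,16,0,0],[0,0,17,0,0],[0,0,17,0,0]]]'

```text
time_s: 6.4
eef_pos: [0.5738, 0.0187, 0.031]
eef_rot: [0.0, 0.184, 0.983, 0.0]
wrist_force: [-0.6, 0.2, -2.9]
opening: 0.124
grasp_force: 59.2
```

Emit:
move_arm --series '[[[0,0,0.3,0,0],[0,0,0.6,0,0],[0,0,0.9,0,0],[0,0,1.2,0,0],[0,0,1.5,0,0],[0,0,1.8,0,0],[0,0,2,0,0],[0,0,2,0,0],[0,0,2,0,0],[0,0,2,0,0]]]'

```text
time_s: 7.23
eef_pos: [0.5745, 0.0203, 0.0311]
eef_rot: [-0.0, 0.184, 0.983, -0.0]
wrist_force: [-0.9, -0.1, -2.6]
opening: 0.121
grasp_force: 59.2
```

Tip is about 14.5 mm in with no force. Continuing in small steps.

Emit:
move_arm --series '[[[0,0,0.3,0,0],[0,0,0.6,0,0],[0,0,0.9,0,0],[0,0,1.2,0,0],[0,0,1.5,0,0],[0,0,1.5,0,0],[0,0,1.5,0,0],[0,0,1.5,0,0],[0,0,1.5,0,0],[0,0,1.5,0,0]]]'

```text
time_s: 8.07
eef_pos: [0.575, 0.0217, 0.0311]
eef_rot: [-0.0, 0.184, 0.983, -0.0]
wrist_force: [-0.2, -0.2, -3.4]
opening: 0.128
grasp_force: 59.2
```

Emit:
move_arm --series '[[[0,0,0.3,0,0],[0,0,0.6,0,0],[0,0,0.9,0,0],[0,0,1.2,0,0],[0,0,1.5,0,0],[0,0,1.5,0,0],[0,0,1.5,0,0],[0,0,1.5,0,0],[0,0,1.5,0,0],[0,0,1.5,0,0]]]'

```text
time_s: 8.9
eef_pos: [0.5753, 0.0225, 0.0311]
eef_rot: [-0.0, 0.184, 0.983, -0.001]
wrist_force: [-2.6, -3.9, -1.4]
opening: 0.126
grasp_force: 59.4
```

Emit:
move_arm --series '[[[0,0,0.2,0,0],[0,0,0.4,0,0],[0,0,0.6,0,0],[0,0,0.8,0,0],[0,0,0.8,0,0],[0,0,0.8,0,0],[0,0,0.8,0,0],[0,0,0.8,0,0],[0,0,0.8,0,0],[0,0,0.8,0,0]]]'

```text
time_s: 9.73
eef_pos: [0.5754, 0.0226, 0.0311]
eef_rot: [-0.0, 0.184, 0.983, -0.001]
wrist_force: [-3.6, -7.8, -1.7]
opening: 0.13
grasp_force: 59.6
```

```bash
python3 -c "
from h import *
tip()"
```

```text
0 in 68.2 left 82.0 ang -63.94
1 in 30.8 left 48.4 ang -31.94
2 in 16.8 left 0.1 ang 0.06
[0.5754 0.0226 0.0311] [-3.6 -7.8 -1.7] [-1.18  0.54 -0.02] 0.12990129607813328 9.7333
```

Port2 is closed: a firm stop at 16.8 mm with about 9 N. Withdrawing.

Emit:
move_arm --series '[[[0,0,-3,0,0],[0,0,-10,0,0],[0,0,-20,0,0],[0,0,-30,0,0],[0,0,-40,0,0],[0,0,-50,0,0],[0,0,-57,0,0],[0,0,-57,0,0],[0,0,-57,0,0],[0,0,-57,0,0]]]'

```text
time_s: 10.57
eef_pos: [0.5553, -0.0292, 0.0311]
eef_rot: [0.0, 0.185, 0.983, 0.0]
wrist_force: [0.3, 0.2, -2.7]
opening: 0.127
grasp_force: 59.2
```

```bash
python3 -c "
from h import *
tip();ports(1,-25,.0312)"
```

```text
0 in 43.6 left 131.8 ang -63.97
1 in -16.4 left 77.7 ang -31.97
2 in -38.7 left -0.0 ang 0.03
[ 0.5553 -0.0292  0.0311] [ 0.3  0.2 -2.7] [-0.08  0.03 -0.03] 0.1267848093203426 10.5667
at [ 0.5553 -0.0292  0.0311] head 68.73 shift [-127.9   48.2   -0. ] turn -0.558 t 10.5667 F [ 0.3  0.2 -2.7]
```

Emit:
move_arm --series '[[[0,-20,7,0,-0.09],[0,-40,14,0,-0.18],[0,-60,21,0,-0.27],[0,-80,29,0,-0.36],[0,-100,37,0,-0.45],[0,-120,45,0,-0.53],[0,-128,48,0,-0.558],[0,-128,48,0,-0.558],[0,-128,48,0,-0.558],[0,-128,48,0,-0.558]]]'

```text
time_s: 11.4
eef_pos: [0.6908, -0.0303, 0.0304]
eef_rot: [-0.001, -0.093, 0.996, 0.0]
wrist_force: [-0.8, 0.3, -3.9]
opening: 0.124
grasp_force: 59.3
```

```bash
python3 - <<'E'
from h import *
tip();ports(1,-5,.0312);ports(1,12,.0312)
im,d=camera("wrist"); cv2.imwrite("pics/w4.png",im[180:480,340:640].repeat(2,0).repeat(2,1))
E
```

```text
0 in -3.7 left 71.1 ang -32.0
1 in -24.4 left 1.1 ang 0.0
2 in -4.9 left -69.2 ang 32.0
[ 0.6908 -0.0303  0.0304] [-0.8  0.3 -3.9] [-0.04  0.01  0.02] 0.1242403753817245 11.4
at [ 0.6908 -0.0303  0.0304] head 100.7 shift [-1.1 19.4 -0.8] turn 0.0 t 11.4 F [-0.8  0.3 -3.9]
at [ 0.6908 -0.0303  0.0304] head 100.7 shift [-1.1 36.4 -0.8] turn 0.0 t 11.4 F [-0.8  0.3 -3.9]
```

View pics/w4.png

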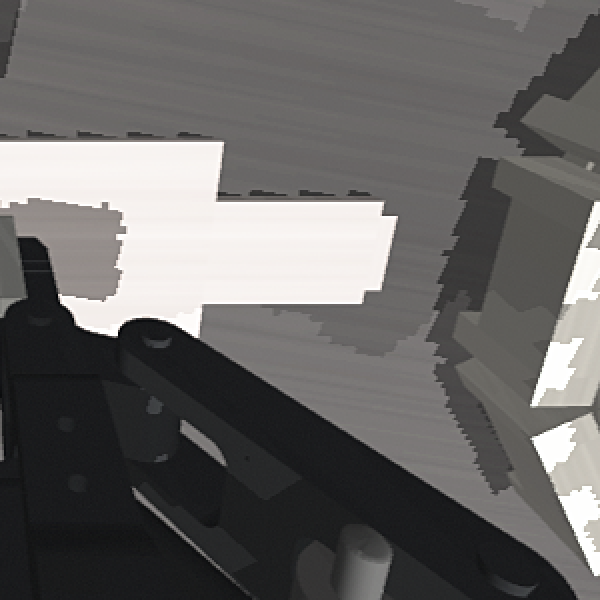

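The gauge sits in the gripper as before. Tip (390,250) is in line with the middle slot, (505,190) to (480,310). Entering.

Emit:
move_arm --series '[[[0,-0.3,4,-0.2,0],[0,-0.3,8,-0.2,0],[0,-0.3,12,-0.2,0],[0,-0.3,16,-0.2,0],[0,-0.3,20,-0.2,0],[0,-0.3,24,-0.2,0],[0,-0.3,28,-0.2,0],[0,-0.3,32,-0.2,0],[0,-0.3,35,-0.2,0],[0,-0.3,37,-0.2,0]]]'

```text
time_s: 12.28
eef_pos: [0.6852, 0.0061, 0.0313]
eef_rot: [-0.0, -0.094, 0.996, 0.0]
wrist_force: [-0.6, -0.6, -3.2]
opening: 0.126
grasp_force: 59.3
```

Emit:
move_arm --series '[[[0,0,0.3,0,0],[0,0,0.6,0,0],[0,0,0.9,0,0],[0,0,1.2,0,0],[0,0,1.5,0,0],[0,0,1.8,0,0],[0,0,2,0,0],[0,0,2,0,0],[0,0,2,0,0],[0,0,2,0,0]]]'

```text
time_s: 13.12
eef_pos: [0.6849, 0.0074, 0.0312]
eef_rot: [-0.0, -0.093, 0.996, -0.0]
wrist_force: [0.6, -1.1, -3.2]
opening: 0.128
grasp_force: 59.3
```

```bash
python3 -c "
from h import *
tip()"
```

```text
0 in 28.1 left 49.9 ang -31.98
1 in 13.8 left -0.1 ang 0.02
2 in 28.1 left -50.0 ang 32.02
[0.6849 0.0074 0.0312] [ 0.6 -1.1 -3.2] [-0.04  0.03 -0.06] 0.1275717317713413 13.1167
```

Emit:
move_arm --series '[[[0,0,0.3,0,0],[0,0,0.6,0,0],[0,0,0.9,0,0],[0,0,1.2,0,0],[0,0,1.5,0,0],[0,0,1.8,0,0],[0,0,2,0,0],[0,0,2,0,0],[0,0,2,0,0],[0,0,2,0,0]]]'

```text
time_s: 13.95
eef_pos: [0.6846, 0.0094, 0.0313]
eef_rot: [0.0, -0.093, 0.996, -0.0]
wrist_force: [0.4, 0.4, -3.2]
opening: 0.128
grasp_force: 59.3
```

Emit:
move_arm --series '[[[0,0,0.3,0,0],[0,0,0.6,0,0],[0,0,0.9,0,0],[0,0,1.2,0,0],[0,0,1.5,0,0],[0,0,1.5,0,0],[0,0,1.5,0,0],[0,0,1.5,0,0],[0,0,1.5,0,0],[0,0,1.5,0,0]]]'

```text
time_s: 14.78
eef_pos: [0.6843, 0.0109, 0.0313]
eef_rot: [0.0, -0.093, 0.996, -0.0]
wrist_force: [-0.5, 0.0, -3.5]
opening: 0.131
grasp_force: 59.3
```

Past 17 mm (port2's stop) without resistance. Continuing.

Emit:
move_arm --series '[[[0,0,0.3,0,0],[0,0,0.6,0,0],[0,0,0.9,0,0],[0,0,1.2,0,0],[0,0,1.5,0,0],[0,0,1.8,0,0],[0,0,2,0,0],[0,0,2,0,0],[0,0,2,0,0],[0,0,2,0,0]]]'

```text
time_s: 15.62
eef_pos: [0.6839, 0.0129, 0.0312]
eef_rot: [-0.0, -0.093, 0.996, -0.0]
wrist_force: [-0.2, 0.8, -3.6]
opening: 0.126
grasp_force: 59.3
```

Emit:
move_arm --series '[[[0,0,0.3,0,0],[0,0,0.6,0,0],[0,0,0.9,0,0],[0,0,1.2,0,0],[0,0,1.5,0,0],[0,0,1.5,0,0],[0,0,1.5,0,0],[0,0,1.5,0,0],[0,0,1.5,0,0],[0,0,1.5,0,0]]]'

```text
time_s: 16.45
eef_pos: [0.6836, 0.0143, 0.0313]
eef_rot: [-0.0, -0.093, 0.996, -0.0]
wrist_force: [0.0, 0.4, -2.5]
opening: 0.128
grasp_force: 59.3
```

Tip at about 20.8 mm.

Emit:
move_arm --series '[[[0,0,0.3,0,0],[0,0,0.6,0,0],[0,0,0.9,0,0],[0,0,1.2,0,0],[0,0,1.5,0,0],[0,0,1.8,0,0],[0,0,2,0,0],[0,0,2,0,0],[0,0,2,0,0],[0,0,2,0,0]]]'

```text
time_s: 17.28
eef_pos: [0.6833, 0.0163, 0.0313]
eef_rot: [0.0, -0.094, 0.996, -0.0]
wrist_force: [-0.2, 0.3, -3.2]
opening: 0.13
grasp_force: 59.3
```

Emit:
move_arm --series '[[[0,0,0.3,0,0],[0,0,0.6,0,0],[0,0,0.9,0,0],[0,0,1.2,0,0],[0,0,1.5,0,0],[0,0,1.8,0,0],[0,0,2,0,0],[0,0,2,0,0],[0,0,2,0,0],[0,0,2,0,0]]]'

```text
time_s: 18.12
eef_pos: [0.6829, 0.0183, 0.0313]
eef_rot: [-0.0, -0.093, 0.996, -0.0]
wrist_force: [0.4, 0.8, -2.8]
opening: 0.128
grasp_force: 59.3
```

Emit:
move_arm --series '[[[0,0,0.3,0,0],[0,0,0.6,0,0],[0,0,0.9,0,0],[0,0,1.2,0,0],[0,0,1.5,0,0],[0,0,1.5,0,0],[0,0,1.5,0,0],[0,0,1.5,0,0],[0,0,1.5,0,0],[0,0,1.5,0,0]]]'

```text
time_s: 18.95
eef_pos: [0.6826, 0.0197, 0.0313]
eef_rot: [0.0, -0.093, 0.996, -0.0]
wrist_force: [0.3, -1.1, -3.0]
opening: 0.127
grasp_force: 59.3
```

Emit:
move_arm --series '[[[0,0,0.4,0,0],[0,0,0.8,0,0],[0,0,1.2,0,0],[0,0,1.6,0,0],[0,0,2,0,0],[0,0,2.4,0,0],[0,0,2.7,0,0],[0,0,2.7,0,0],[0,0,2.7,0,0],[0,0,2.7,0,0]]]'

```text
time_s: 19.78
eef_pos: [0.6821, 0.0224, 0.0313]
eef_rot: [0.0, -0.093, 0.996, -0.0]
wrist_force: [-0.1, -0.6, -2.6]
opening: 0.125
grasp_force: 59.3
```

Emit:
move_arm --series '[[[0,0,1,0,0],[0,0,2,0,0],[0,0,3,0,0],[0,0,4,0,0],[0,0,5,0,0],[0,0,6,0,0],[0,0,7,0,0],[0,0,8,0,0],[0,0,8,0,0],[0,0,8,0,0]]]'

```text
time_s: 20.62
eef_pos: [0.6806, 0.0304, 0.0312]
eef_rot: [-0.0, -0.094, 0.996, -0.0]
wrist_force: [0.3, -0.0, -2.6]
opening: 0.127
grasp_force: 59.3
```

```bash
python3 -c "
from h import *
tip()"
```

```text
0 in 47.9 left 37.5 ang -31.97
1 in 37.1 left -0.0 ang 0.03
2 in 47.9 left -37.6 ang 32.03
[0.6806 0.0304 0.0312] [ 0.3 -0.  -2.6] [-0.08  0.02 -0.  ] 0.12650085361067057 20.6167
```

Port1 is open, tip at 37 mm. Going gently toward the shoulders.

Emit:
move_arm --series '[[[0,0,0.7,0,0],[0,0,1.4,0,0],[0,0,2.1,0,0],[0,0,2.8,0,0],[0,0,3.5,0,0],[0,0,4,0,0],[0,0,4.5,0,0],[0,0,5,0,0],[0,0,5,0,0],[0,0,5,0,0]]]'

```text
time_s: 21.45
eef_pos: [0.6797, 0.0352, 0.0313]
eef_rot: [0.0, -0.094, 0.996, -0.0]
wrist_force: [0.2, -0.4, -3.7]
opening: 0.13
grasp_force: 59.3
```

Emit:
move_arm --series '[[[0,0,0.3,0,0],[0,0,0.6,0,0],[0,0,0.9,0,0],[0,0,1.2,0,0],[0,0,1.5,0,0],[0,0,1.5,0,0],[0,0,1.5,0,0],[0,0,1.5,0,0],[0,0,1.5,0,0],[0,0,1.5,0,0]]]'

```text
time_s: 22.28
eef_pos: [0.6794, 0.0366, 0.0313]
eef_rot: [0.0, -0.093, 0.996, 0.0]
wrist_force: [0.3, -0.6, -2.7]
opening: 0.128
grasp_force: 59.3
```

Emit:
move_arm --series '[[[0,0,0.3,0,0],[0,0,0.6,0,0],[0,0,0.9,0,0],[0,0,1.2,0,0],[0,0,1.5,0,0],[0,0,1.5,0,0],[0,0,1.5,0,0],[0,0,1.5,0,0],[0,0,1.5,0,0],[0,0,1.5,0,0]]]'

```text
time_s: 23.12
eef_pos: [0.6791, 0.0381, 0.0313]
eef_rot: [0.0, -0.093, 0.996, -0.0]
wrist_force: [-0.2, 0.1, -3.1]
opening: 0.125
grasp_force: 59.3
```

Emit:
move_arm --series '[[[0,0,0.2,0,0],[0,0,0.4,0,0],[0,0,0.6,0,0],[0,0,0.8,0,0],[0,0,1,0,0],[0,0,1,0,0],[0,0,1,0,0],[0,0,1,0,0],[0,0,1,0,0],[0,0,1,0,0]]]'

```text
time_s: 23.95
eef_pos: [0.679, 0.0389, 0.0313]
eef_rot: [0.0, -0.093, 0.996, -0.0]
wrist_force: [-0.3, -2.8, -3.1]
opening: 0.126
grasp_force: 59.2
```

Emit:
move_arm --series '[[[0,0,0.2,0,0],[0,0,0.4,0,0],[0,0,0.6,0,0],[0,0,0.8,0,0],[0,0,1,0,0],[0,0,1,0,0],[0,0,1,0,0],[0,0,1,0,0],[0,0,1,0,0],[0,0,1,0,0]]]'

```text
time_s: 24.78
eef_pos: [0.6791, 0.0391, 0.0314]
eef_rot: [0.0, -0.093, 0.996, -0.001]
wrist_force: [0.7, -6.7, -3.9]
opening: 0.127
grasp_force: 59.2
```

Shoulders met (about 7 N). Relaxing the push, lowering and releasing.

Emit:
move_arm --series '[[[0,0,-0.6,0,0],[0,0,-0.6,0.4,0],[0,0,-0.6,0.8,0],[0,0,-0.6,1.2,0],[0,0,-0.6,1.4,0],[0,0,-0.6,1.4,0],[0.2,0,-0.6,1.4,0],[0.35,0,-0.6,1.4,0],[0.5,0,-0.6,1.4,0],[0.5,0,-0.6,1.4,0]]]'

```text
time_s: 25.62
eef_pos: [0.6789, 0.0402, 0.0301]
eef_rot: [0.0, -0.094, 0.996, 0.0]
wrist_force: [0.6, -0.3, 0.3]
opening: 0.498
grasp_force: 0.0
```

Emit:
move_arm --series '[[[0.5,0,0,0,0],[0.5,0,0,-3,0],[0.5,0,0,-8,0],[0.5,0,0,-18,0],[0.5,0,0,-30,0],[0.5,0,0,-50,0],[0.5,0,-30,-75,0],[0.5,0,-60,-90,0],[0.5,0,-90,-100,0],[0.5,0,-90,-100,0]]]'

```text
time_s: 26.45
eef_pos: [0.699, -0.0553, 0.1357]
eef_rot: [0.004, -0.091, 0.996, -0.003]
wrist_force: [1.2, -0.1, 0.9]
opening: 0.503
grasp_force: 0.0
```

```bash
python3 - <<'E'
from h import *
o=tool()[2]; print(o["eef_pos"],o["wrist_force"],o["opening"],o["time_s"])
im,d=camera("wrist"); cv2.imwrite("pics/w5.png",im); P=cloud("wrist",d); z=P[...,2]; D=P[...,:2]-AX
a=np.radians(HD[1]); y=np.array([np.cos(a),np.sin(a)]); x=np.array([-y[1],y[0]])
s=D@y; l=D@x; m=(d>0)&(s>-.19)&(s<-.155)&(abs(l)<.07)&(z>.046)&(z<.06)
print("handle s",np.percentile(s[m],[1,50,99]),"l",np.percentile(l[m],[1,50,99]),np.median(z[m]), "expect s -.170 l 0 z .052",cv2.minAreaRect(P[m][:,:2].astype(np.float32)*1000))
E
```

```text
[ 0.6989844  -0.05529031  0.13571487] [ 1.15886258 -0.14908423  0.85848577] 0.5029429896036935 26.45
handle s [-0.17221042 -0.16705551 -0.16057096] l [-0.04702652  0.00625801  0.05000059] 0.0496572832650361 expect s -.170 l 0 z .052 ((680.682861328125, 42.7740592956543), (99.52691650390625, 12.685860633850098), 10.840486526489258)
```

View pics/w5.png

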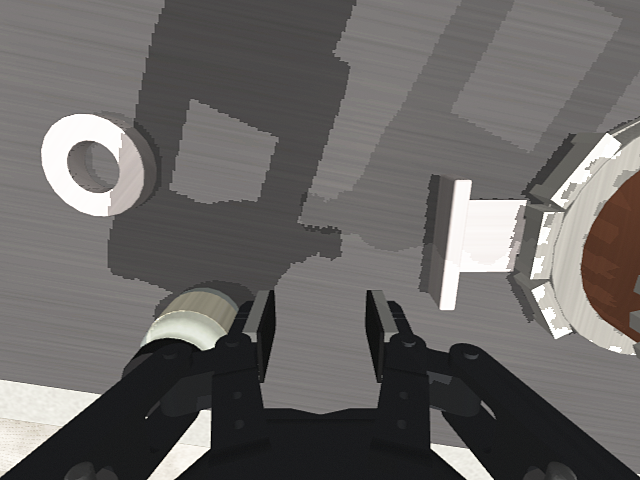

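The handle bar is at (455,245) and the shoulders are against the middle port at (525,235). The gauge lies flat, heading about 100.8°, and the gripper is clear. Handing in.

```bash
python3 -c "
from h import *
print(order.hand_in())"
```

```text
the job is handed in; nothing more can be done
None
```

The gauge is fully home in the middle port (port1), shoulders against the port, lying flat and released. Port2 stopped it at about 17 mm and port0 was never tried; the highest push I read was about 9 N. The job is handed in, but no verdict came back.

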